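# Take the top heel block from the spring dispenser and complete the pair

## Task

Complete the pair of tan heels: pull the top tan heel block off the spring-loaded dispenser, so that the next one rises into its place, and set it down gently on the empty blue felt-topped rest, lying flat, centred and lined up with the rest. Leave the other tan blocks in the dispenser, and do not shift the tan heel that already lies on the other rest.

Things in the scene. Friction and masses are not known exactly. Their poses are not given: they have to be found in the camera images.
- top_heel: Top tan heel block of three in a green dispenser, 62 (x) by 50 (y) by 24 mm high, about 60 g, dark 4 mm foot, straight edge at -x, rounded corners at +x. Origin: centre of underside, about 90 mm above the table; x lengthwise, z up. The dispenser's four corner angles end 3 mm above its underside, so its long sides (y = +-25 mm) are free to grip from above. A like dispenser of black blocks stands near.
- next_heel: Second tan block, same shape, size and axes, directly under the top one. The stack stands on a light spring plate (0 to 3 mm of give, then a firm stop) between corner angles on a 100 by 86 mm base. When the top block is lifted straight off, the spring raises this one by about 21 mm, nearly to where the top one was. It stays in the dispenser.
- mate_heel: The tan heel block that already lies on the other blue felt-topped rest, same shape, size and axes. To be left alone.
- empty_rest (a point): Centre of the felt top of the empty rest: a fixed light wooden block 80 (x) by 68 mm (y), its flat rimless blue felt top (76 by 64 mm) 40 mm above the table. x along its length, z up. The heel's length goes along the rest's length; its rounded end may face either way. The other, identical rest with the mate stands at least 12 cm away, centre to centre.
Not all that is in view belongs to the job. Leave any pink, purple or turquoise look-alike of the top_heel alone.

How it is judged:
By the outcome, as a careful person would: the job done as asked, in the order asked, and still so for the second after the job is handed in, with the robot touching nothing.
It also fails if it takes over 38 s, if anything falls off the work surface, if the arm or the gripper's body presses on something with over 40 N, if the wrist force passes 120 N, or if a joint passes its speed limit or range.

## Robot

A 6-joint arm with a two-finger parallel gripper is mounted at the origin on the work surface. World frame = base frame: x ahead of the robot, y to its left, z up, the work surface at z = 0. Lengths are in m, angles in rad, forces in N, time in s.
With the tool pointing down it reaches from about 0.35 to 0.85 m from the base axis. Payload 8.1 kg.
Tool frame: the origin (TCP) lies midway between the tips of the shut fingers; the grasp point (between the pads) lies robot.grip_depth behind it (robot.grip_depth is the distance from the TCP to the grasp point, in m); z points along the fingers, y is the line along which they close (so a half turn about z gives the same grasp; the last joint's range is limited). The gripper opens to 93 mm and grips with 3 to 60 N. Pads are 15 mm wide; open, the fingers measure 128 mm over their backs; the gripper's body (75 mm by 188 mm) begins 65 mm behind the grasp point.
Start: joints at [-1.363, 0.13, 1.488, -0, 1.523, -0.085], TCP at [0.173, -0.574, 0.219] pointing down, gripper open.
Joint ranges: [-2.96, 2.96], [-0.89, 2.26], [0.02, 2.5], [-1.34, 4.48], [0, 2.73], [-2.66, 2.66]. Speed limits (rad/s): [2.39, 2.39, 2.79, 3.14, 3.14, 3.14].

## Interface

Orientations are given as a rotation vector (axis times angle).
In Python, from plant import robot gives the robot as it stands.
- The arm moves only by the tool carry_out, never from a script. Its argument "rows" is a list of rows, each a list of 6 numbers: the shift along the tool's x, y, z in m, then the turn, a rotation vector about the tool's x, y, z in degrees. A call has 1 to 12 rows; each row is the pose to reach, as a shift and turn from the pose commanded when the call began, along the tool's axes at that moment; what a row does not reach only later rows make up. A row lasts 1/8 s, in which the tool goes at most 62.5 mm and 10.7 degrees, less where a joint would pass 70% of its speed; a pose out of reach is approached as far as the arm can. A call with a gripper value outside its range is refused whole. "jaw" is the closure in counts, from 0 (fully open) to 255 (shut), set as the call begins (left out, the last holds). The fingers move at their own pace and stop on an object; "force" is the grip in N (left out, the last holds). Time passes only in rows, so rows that repeat a pose let the fingers close. It gives the time, the measured TCP pose, the force, the opening and the grip force at its end, in the units of the state.
- robot.read_state(): the state, without advancing time (a new reading comes with each control period).
- robot.read_camera(name): name is "side" or "top" or "wrist"; returns the picture (400x640x3 uint8, red, green, blue); there is no depth.
- robot.camera_model(name): a dict with "fx", "fy", "cx", "cy" (pixels), "dist" ([k1, k2, p1, p2, k3] as OpenCV has them; the pictures are not rectified), "R" (3x3) and "t" (3): a world point X has camera coordinates R X + t; the wrist camera has in their place "mount" (4x4, takes a point from camera to tool coordinates, whose origin is the TCP and whose axes are the flange's). Camera axes: x right, y down, z forward; pixel columns grow to the right and rows downward; lengths in m; the calibration is good to about 2 mm. A picture is of the moment at which its call begins: read the wrist's pose just before it. camera_model takes no time and is no camera call.
- robot.close_job(): hands the job in; it is judged then, once.
Trained networks look in the newest picture that a camera, given by its name, has taken for a name from the list of things; names that differ only in an ending like _2 or _b are one class to them, and where a whole thing is asked for, a point or a joint stands for the part that bears it (a point fixed in the world has none). Each returns a list of dicts, best first, with "conf" (0 to 1); they miss things now and then, are a little off and sometimes report something else, mostly with a low value. They report only what shows in the picture. A call takes as long as a camera call. They do not tell look-alikes from the thing itself.
- robot.outline_of(camera, target): "pixels" (400x640 bool, what is visible of it) and "pixel" ([column, row] in pixels, amid what is visible of it).
The state is a dict: "t": time; "q": joint angles; "dq": joint speeds; "joint_torque": joint torques, N m; "tool_pos": TCP position; "orientation": TCP orientation; "force": force on the tool from outside, world axes, zero at the start; "wrist_torque": the same for the moment, N m; "opening": finger opening in m; "gripper_force": force on a finger pad.
Only numpy, scipy, OpenCV 4.12 (cv2) and the standard library are available. Lean on these libraries where they do the work, as an engineer would, in place of code of your own. Each camera call takes 0.05 s, during which the arm holds its last target. There are 200 camera calls.

## Working session

There is one attempt and no reset: what is moved stays moved. The work goes in short steps, Python scripts to look and compute and a tool call to move; the robot and the scene stay as the last step left them, time stands still between calls to the robot, and variables do not carry over. Pictures are saved under pics/ and viewed, at most 10 in all, crops included, and the job is handed in when it is done.

Besides the shell and the picture viewer there is one more tool, called after "Call:" as name(argument=value, ...), one argument or row to a line, values as JSON. carry_out: Moves the arm, as the interface text tells. Its arguments: {"type":"object","properties":{"rows":{"type":"array"},"jaw":{"type":"number"},"force":{"type":"number"}},"required":["rows"]}

```bash
mkdir -p pics; ls; cat > h.py <<'E'
import numpy as np, cv2
from plant import robot
from scipy.spatial.transform import Rotation as Rn
def cam(name, st=None):
    m=robot.camera_model(name)
    K=np.array([[m['fx'],0,m['cx']],[0,m['fy'],m['cy']],[0,0,1.]]); d=np.array(m['dist'],float)
    if 'mount' in m:
        st=st or robot.read_state()
        T=np.eye(4);T[:3,:3]=Rn.from_rotvec(st['orientation']).as_matrix();T[:3,3]=st['tool_pos']
        C=np.linalg.inv(T@np.array(m['mount'])); R,t=C[:3,:3],C[:3,3]
    else: R,t=np.array(m['R']),np.array(m['t'])
    return K,d,R,t
def onplane(c,px,z):
    K,d,R,t=c
    u=cv2.undistortPoints(np.array(px,float).reshape(-1,1,2),K,d).reshape(-1,2)
    r=np.c_[u,np.ones(len(u))]@R; o=-R.T@t
    return o+r*((z-o[2])/r[:,2])[:,None]
def proj(c,X):
    K,d,R,t=c
    return cv2.projectPoints(np.array(X,float).reshape(-1,3),cv2.Rodrigues(R)[0],t,K,d)[0].reshape(-1,2)
def save(n,im): cv2.imwrite('pics/'+n,im[:,:,::-1])
E
python3 - <<'E'
from h import *
print(robot.grip_depth, robot.read_state())
for c in ['top','side']:
    im=robot.read_camera(c); save(c+'.png',im)
    C=cam(c); print(c,-C[2].T@C[3])
    for n in ['top_heel','empty_rest','next_heel']:
        try:
            for o in robot.outline_of(c,n): print(c,n,o['conf'],o['pixel'],o['pixels'].sum(),onplane(C,[o['pixel']],.11 if 'heel' in n else .04)[0])
        except Exception as e: print(n,e)
E
```

```text
pics
0.0188 {'t': 0.0, 'q': array([-1.36339251e+00,  1.31162759e-01,  1.48931427e+00,  8.19612371e-06,
        1.52298560e+00, -8.53978227e-02]), 'dq': array([ 0.00125521,  0.00072394, -0.00120417,  0.00107656, -0.00028829,
        0.00065261]), 'joint_torque': array([ 2.80740147e-03, -5.59843540e+01, -4.91753912e+01,  7.70401047e-02,
        3.57797602e-02, -1.24445587e-04]), 'tool_pos': array([ 0.17308651, -0.57388277,  0.21756728]), 'orientation': array([-3.10613861e+00, -4.58017559e-01,  1.66142530e-04]), 'force': array([ 0.70805647,  0.50844713, -0.31502833]), 'wrist_torque': array([ 0.05850042, -0.01046311, -0.05411012]), 'gripper_force': 0.0, 'opening': 0.09325969935472272}
top [0.43770777 0.0116987  1.29744916]
top top_heel 0.91 [349.7, 176.8] 487 [ 0.60390037 -0.09245743  0.11      ]
top top_heel 0.8 [296.7, 167.4] 422 [0.63078749 0.042337   0.11      ]
top top_heel 0.75 [385.0, 147.3] 442 [ 0.67903863 -0.18619009  0.11      ]
top top_heel 0.59 [348.4, 225.5] 438 [ 0.47999825 -0.08550581  0.11      ]
top empty_rest 0.91 [190.0, 225.5] 811 [0.490546   0.33284701 0.04      ]
side [ 0.30153755 -0.82592432  0.63089222]
side top_heel 0.85 [331.9, 211.5] 623 [ 0.60056454 -0.09663864  0.11      ]
side top_heel 0.84 [388.2, 264.7] 618 [ 0.62965408 -0.30078679  0.11      ]
side top_heel 0.64 [284.6, 256.6] 649 [ 0.4583681 -0.2070405  0.11     ]
side empty_rest 0.86 [243.6, 170.3] 625 [0.48262455 0.30273086 0.04      ]
side next_heel 0.55 [337.9, 228.2] 210 [ 0.58833805 -0.15955174  0.11      ]
```

View pics/top.png

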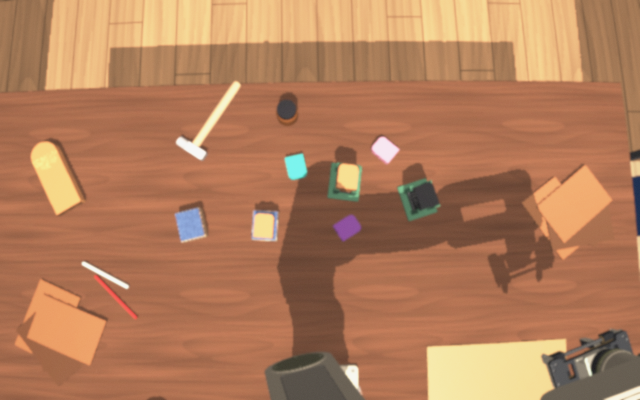

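View pics/side.png

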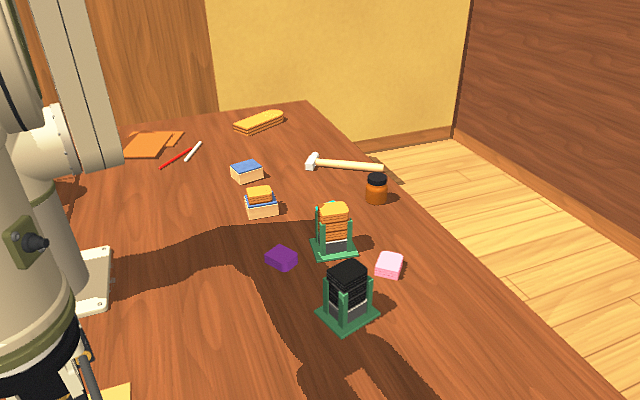

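The top view shows the tan dispenser at (347,180), the mate on its rest at (264,226), the empty blue rest at (190,225), the black dispenser at (420,198), and look-alikes in pink, purple and turquoise. The side view agrees, with the tan stack at (333,215) and the empty rest at (246,171).

```bash
cat >> h.py <<'E'
def go(pos,yaw=None,st=None):
    "shift/turn in tool axes to reach TCP pos with tool down, tool-x at world yaw"
    st=st or robot.read_state(); R=Rn.from_rotvec(st['orientation'])
    s=R.inv().apply(np.array(pos)-st['tool_pos'])
    r=np.zeros(3)
    if yaw is not None:
        c,n=np.cos(yaw),np.sin(yaw); G=np.array([[c,n,0],[n,-c,0],[0,0,-1.]])
        r=(R.inv()*Rn.from_matrix(G)).as_rotvec(degrees=True)
    print('shift',s.round(4),'turn',r.round(2))
E
python3 - <<'E'
from h import *
print(np.array(robot.camera_model('wrist')['mount']).round(3),robot.camera_model('wrist')['fx'])
C=cam('top')
o=robot.outline_of('top','top_heel')
for k in o[:2]:
    p=np.argwhere(k['pixels'])[:,::-1]; w=onplane(C,p,.114)[:,:2]
    print(k['pixel'],w.mean(0),cv2.minAreaRect((w*1000).astype(np.float32)))
k=robot.outline_of('top','empty_rest')[0]
p=np.argwhere(k['pixels'])[:,::-1]; w=onplane(C,p,.04)[:,:2]
print(k['pixel'],w.mean(0),cv2.minAreaRect((w*1000).astype(np.float32)))
go([.55,-.09,.30],0)
E
```

```text
[[-0.    -0.962 -0.274  0.074]
 [ 1.    -0.    -0.    -0.002]
 [-0.    -0.274  0.962 -0.166]
 [ 0.     0.     0.     1.   ]] 310.3780986841166
[349.7, 176.8] [ 0.60251543 -0.08688353] ((603.3790893554688, -86.44770812988281), (51.105899810791016, 65.3331527709961), 81.8531265258789)
[296.7, 167.4] [0.63122795 0.04385855] ((630.917724609375, 43.78596496582031), (61.28342819213867, 46.662315368652344), 11.610246658325195)
[190.0, 225.5] [0.49230557 0.3309533 ] ((493.1876220703125, 330.75006103515625), (81.7451400756836, 74.70761108398438), 11.945204734802246)
shift [ 0.5006 -0.3551 -0.0814] turn [-1.000e-02 -0.000e+00  1.678e+01]
```

Call:
carry_out(
  rows=[
    [0.03, -0.02, -0.03, 0, 0, 2],
    [0.08, -0.05, -0.06, 0, 0, 5],
    [0.14, -0.085, -0.08, 0, 0, 8],
    [0.2, -0.12, -0.08, 0, 0, 11],
    [0.26, -0.155, -0.08, 0, 0, 14],
    [0.31, -0.19, -0.08, 0, 0, 17],
    [0.37, -0.225, -0.08, 0, 0, 20],
    [0.43, -0.26, -0.08, 0, 0, 23],
    [0.485, -0.295, -0.08, 0, 0, 25],
    [0.535, -0.325, -0.08, 0, 0, 25],
    [0.558, -0.337, -0.08, 0, 0, 25],
    [0.558, -0.337, -0.08, 0, 0, 25],
  ],
)

```text
t: 2.0
tool_pos: [0.6118, -0.0869, 0.2972]
orientation: [-3.133, 0.217, 0.002]
force: [-0.6, -0.9, -0.6]
opening: 0.0934
gripper_force: 0.0
```

```bash
python3 - <<'E'
from h import *
st=robot.read_state(); print(st['t'],st['tool_pos'],st['orientation'],np.abs(st['dq']).max())
im=robot.read_camera('wrist'); save('w1.png',im)
C=cam('wrist',st)
for k in robot.outline_of('wrist','top_heel'):
    p=np.argwhere(k['pixels'])[:,::-1]; w=onplane(C,p,.114)[:,:2]
    print(k['conf'],k['pixel'],w.mean(0),cv2.minAreaRect((w*1000).astype(np.float32)))
E
```

```text
2.0 [ 0.61184538 -0.0868843   0.29721959] [-3.13281179e+00  2.17149841e-01  2.38245448e-03] 0.06262076260522138
0.88 [225.6, 153.6] [0.65566672 0.01541403] ((654.5970458984375, 15.038816452026367), (49.87226867675781, 45.825950622558594), 11.747039794921875)
0.83 [393.8, 95.4] [ 0.68895647 -0.17653722] ((689.0444946289062, -176.3624725341797), (51.13498306274414, 41.13665771484375), 49.618709564208984)
0.78 [319.8, 183.7] [ 0.60581192 -0.08648851] ((605.923095703125, -86.27855682373047), (49.489253997802734, 65.30526733398438), 82.772216796875)
0.6 [335.3, 247.9] [ 0.52399698 -0.09027695] ((523.5551147460938, -90.5707778930664), (46.606563568115234, 54.28248977661133), 31.389408111572266)
```

View pics/w1.png

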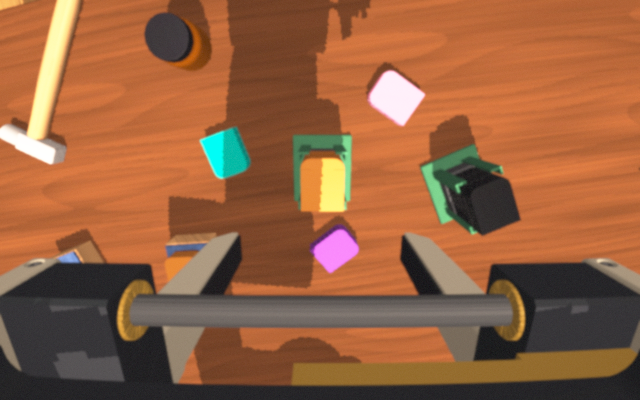

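The wrist view shows the tan top block at (322,182), its straight edge towards the bottom of the picture and its rounded end at the top. The pink, turquoise and purple look-alikes and the black dispenser stand clear of it.

```bash
python3 - <<'E'
from h import *
robot.read_camera('side'); C=cam('side')
ks=[k for k in robot.outline_of('side','top_heel') if abs(k['pixel'][0]-333)<12]
m=ks[0]['pixels']; print(m.sum(),ks[0]['pixel'])
best=[]
for zz in np.arange(.082,.100,.002):
  for dx in np.arange(-6,7,2):
   for dy in np.arange(-6,7,2):
    for h in (24,):
     R=Rn.from_euler('z',-7.5,degrees=True).as_matrix()
     P=[[x,y,z] for x,y in [(-31,-25),(-31,25),(31,15),(31,-15),(22,25),(22,-25)] for z in (0,h)]
     W=(R@(np.array(P)/1e3).T).T+[.604+dx/1e3,-.0863+dy/1e3,zz]
     hull=cv2.convexHull((proj(C,W)*16).astype(np.int32)); q=np.zeros((400,640),np.uint8)
     cv2.fillConvexPoly(q,hull,1,shift=4); q=q>0
     best.append(((q&m).sum()/(q|m).sum(),round(zz,3),dx,dy))
best.sort(reverse=True); print(best[:8]); print([b for b in best if b[2]==0 and b[3]==0][:4])
R=cam('wrist'); go([.604,-.0863,.15],np.radians(-7.6)); go([.604,-.0863,.0945],np.radians(-7.6))
E
```

```text
591 [334.6, 211.4]
[(np.float64(0.9092307692307692), np.float64(0.084), np.int64(6), np.int64(6)), (np.float64(0.9050535987748851), np.float64(0.088), np.int64(4), np.int64(2)), (np.float64(0.9050535987748851), np.float64(0.086), np.int64(4), np.int64(2)), (np.float64(0.9036697247706422), np.float64(0.086), np.int64(4), np.int64(4)), (np.float64(0.9022900763358779), np.float64(0.084), np.int64(6), np.int64(4)), (np.float64(0.9009146341463414), np.float64(0.088), np.int64(4), np.int64(0)), (np.float64(0.9007633587786259), np.float64(0.086), np.int64(6), np.int64(2)), (np.float64(0.8995433789954338), np.float64(0.09), np.int64(2), np.int64(-2))]
[(np.float64(0.8603268945022289), np.float64(0.09), np.int64(0), np.int64(0)), (np.float64(0.8480825958702065), np.float64(0.088), np.int64(0), np.int64(0)), (np.float64(0.8350364963503649), np.float64(0.092), np.int64(0), np.int64(0)), (np.float64(0.8176555716353111), np.float64(0.086), np.int64(0), np.int64(0))]
shift [-0.0064 -0.0046  0.1489] turn [ 0.02 -0.01 -0.68]
shift [-0.0064 -0.0046  0.2044] turn [ 0.02 -0.01 -0.68]
```

Call:
carry_out(
  rows=[
    [-0.002, -0.001, 0.03, 0, 0, 0],
    [-0.005, -0.004, 0.08, 0, 0, 0],
    [-0.0055, -0.0045, 0.12, 0, 0, 0],
    [-0.0055, -0.0045, 0.155, 0, 0, 0],
    [-0.0055, -0.0045, 0.165, 0, 0, 0],
    [-0.0055, -0.0045, 0.165, 0, 0, 0],
  ],
)

```text
t: 2.95
tool_pos: [0.6051, -0.0864, 0.1342]
orientation: [3.133, -0.227, 0.0]
force: [0.3, 0.6, -0.5]
opening: 0.0935
gripper_force: 0.0
```

```bash
python3 - <<'E'
from h import *
st=robot.read_state(); C=cam('wrist',st)
im=robot.read_camera('wrist')
R=Rn.from_euler('z',-7.6,degrees=True).as_matrix()
im=im.copy()
W=(R@np.array([[-.031,-.025,0],[-.031,.025,0],[.031,.025,0],[.031,-.025,0]]).T).T+[.605,-.0863,.114]
cv2.polylines(im,[proj(C,W).astype(np.int32)],True,(0,0,255),1)
save('w2.png',im)
print(st['tool_pos']);go([.605,-.0863,.0945],np.radians(-7.6),st)
E
```

```text
[ 0.60506821 -0.08644558  0.13416032]
shift [-0.0001 -0.0001  0.0397] turn [ 0.01 -0.   -0.7 ]
```

View pics/w2.png

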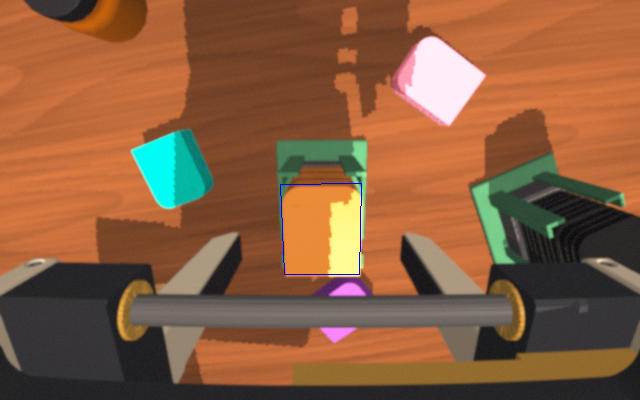

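The wrist view shows the block's top at x 283–361, y 183–275, matching my overlay, and the tool is already square to it.

Call:
carry_out(
  rows=[
    [0, 0, 0.02, 0, 0, 0],
    [0, 0, 0.034, 0, 0, 0],
    [0, 0, 0.039, 0, 0, 0],
    [0, 0, 0.0395, 0, 0, 0],
    [0, 0, 0.0395, 0, 0, 0],
  ],
)

```text
t: 3.62
tool_pos: [0.6057, -0.0855, 0.0945]
orientation: [3.133, -0.225, 0.001]
force: [-0.8, 0.8, -0.5]
opening: 0.0928
gripper_force: 0.0
```

Call:
carry_out(
  rows=[
    [0, 0, 0, 0, 0, 0],
    [0, 0, 0, 0, 0, 0],
    [0, 0, 0, 0, 0, 0],
    [0, 0, 0, 0, 0, 0],
    [0, 0, 0, 0, 0, 0],
    [0, 0, 0, 0, 0, 0],
    [0, 0, 0, 0, 0, 0],
    [0, 0, 0, 0, 0, 0],
  ],
  jaw=255,
  force=18,
)

```text
t: 4.62
tool_pos: [0.6054, -0.0855, 0.0942]
orientation: [3.133, -0.225, 0.0]
force: [0.5, -0.9, 0.3]
opening: 0.0497
gripper_force: 18.0
```

Call:
carry_out(
  rows=[
    [0, 0, -0.004, 0, 0, 0],
    [0, 0, -0.012, 0, 0, 0],
    [0, 0, -0.025, 0, 0, 0],
    [0, 0, -0.045, 0, 0, 0],
    [0, 0, -0.07, 0, 0, 0],
    [0, 0, -0.095, 0, 0, 0],
    [0, 0, -0.115, 0, 0, 0],
    [0, 0, -0.125, 0, 0, 0],
    [0, 0, -0.13, 0, 0, 0],
    [0, 0, -0.13, 0, 0, 0],
  ],
)

```text
t: 5.88
tool_pos: [0.6052, -0.0855, 0.2237]
orientation: [-3.133, 0.225, 0.001]
force: [-0.3, 0.0, -1.9]
opening: 0.0502
gripper_force: 18.0
```

```bash
python3 - <<'E'
from h import *
st=robot.read_state(); print(st['tool_pos'],st['opening'],st['gripper_force'],st['force'])
a=robot.read_camera('side')[120:280,200:400]; 
save('s2.png',cv2.resize(a,None,fx=3.5,fy=3.5))
go([.52,.325,.26],np.radians(12),st)
E
```

```text
[ 0.60521149 -0.0854542   0.22374018] 0.050242675427848424 17.99975484609604 [-0.28229817  0.02436614 -1.85648828]
shift [-0.1431 -0.3941 -0.0362] turn [-1.000e-02  4.000e-02 -2.022e+01]
```

View pics/s2.png

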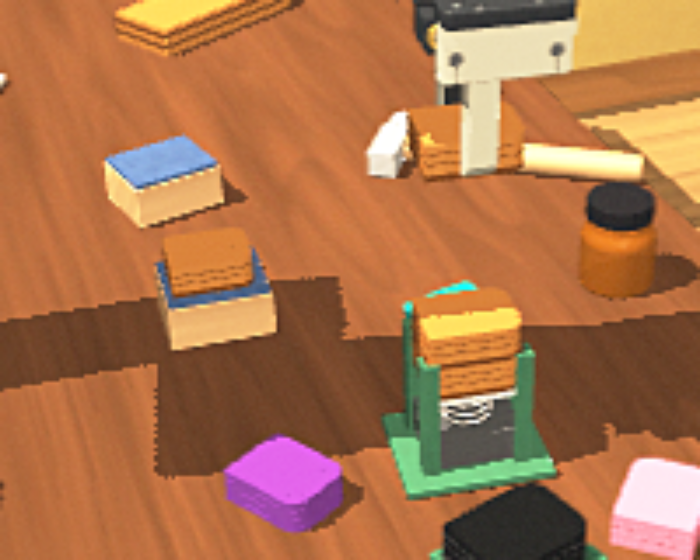

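The side view (cropped) shows the heel in the gripper, the next one risen in the dispenser, and the mate undisturbed.

Call:
carry_out(
  rows=[
    [-0.012, -0.018, -0.004, 0, 0, -1],
    [-0.036, -0.056, -0.012, 0, 0, -3],
    [-0.065, -0.1, -0.02, 0, 0, -6],
    [-0.095, -0.148, -0.03, 0, 0, -9],
    [-0.125, -0.195, -0.036, 0, 0, -12],
    [-0.155, -0.242, -0.036, 0, 0, -15],
    [-0.185, -0.288, -0.036, 0, 0, -17],
    [-0.21, -0.328, -0.036, 0, 0, -19],
    [-0.23, -0.358, -0.036, 0, 0, -20],
    [-0.24, -0.375, -0.036, 0, 0, -20],
    [-0.24, -0.375, -0.036, 0, 0, -20],
    [-0.24, -0.375, -0.036, 0, 0, -20],
  ],
)

```text
t: 7.42
tool_pos: [0.4217, 0.3192, 0.2599]
orientation: [3.124, 0.321, -0.0]
force: [0.1, -0.7, -0.5]
opening: 0.05
gripper_force: 18.0
```

```bash
cat > rest.py <<'E'
from h import *
st=robot.read_state(); C=cam('wrist',st); im=robot.read_camera('wrist')
hsv=cv2.cvtColor(im,cv2.COLOR_RGB2HSV)
blue=cv2.inRange(hsv,(100,70,40),(128,255,255))
n,l,s,c=cv2.connectedComponentsWithStats(blue)
K=[k['pixel'] for k in robot.outline_of('wrist','empty_rest')]; print('net',K)
i=1+s[1:,4].argmax(); print('blue',s[i],c[i])
m=(l==i).astype(np.uint8); m=cv2.morphologyEx(m,cv2.MORPH_CLOSE,np.ones((7,7)))
cnt=max(cv2.findContours(m,0,cv2.CHAIN_APPROX_NONE)[0],key=cv2.contourArea).reshape(-1,2)
w=onplane(C,cnt,.04)[:,:2]
r=cv2.minAreaRect((w*1000).astype(np.float32)); print(r)
im=im.copy(); b=cv2.boxPoints(r)/1000
cv2.polylines(im,[proj(C,np.c_[b,np.full(4,.04)]).astype(np.int32)],True,(255,255,0),1)
import sys; save(sys.argv[1],im); print(st['tool_pos'],st['orientation'])
E
python3 rest.py w3.png
```

```text
net [[322.9, 112.0]]
blue [ 295   82   52   63 3153] [320.92134475 112.74024738]
((491.9398193359375, 334.9964294433594), (72.74046325683594, 60.53866195678711), 12.890183448791504)
[0.42172421 0.31923068 0.25994576] [ 3.12448448e+00  3.21317810e-01 -3.09848088e-04]
```

View pics/w3.png

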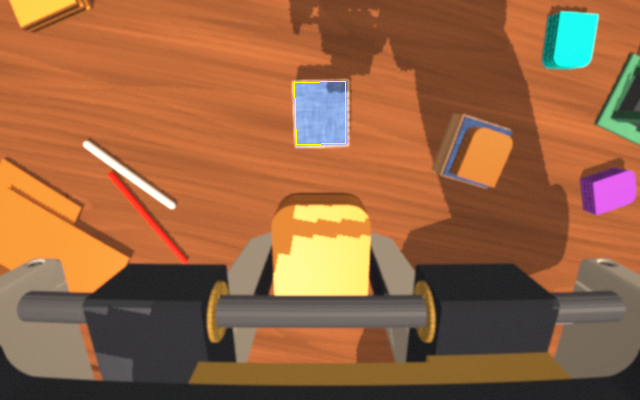

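The wrist view shows the empty blue felt at (321,113), the mate on its rest at (480,152) and the held heel at (320,250), square in the jaws. Next comes a closer look from lower down.

Call:
carry_out(
  rows=[
    [0.003, 0, 0.01, 0, 0, -0.5],
    [0.007, 0, 0.035, 0, 0, -1],
    [0.012, 0, 0.065, 0, 0, -1.1],
    [0.016, 0, 0.092, 0, 0, -1.1],
    [0.017, 0, 0.107, 0, 0, -1.1],
    [0.017, 0, 0.11, 0, 0, -1.1],
    [0.017, 0, 0.11, 0, 0, -1.1],
    [0.017, 0, 0.11, 0, 0, -1.1],
  ],
)

```text
t: 8.52
tool_pos: [0.4388, 0.3239, 0.1515]
orientation: [-3.121, -0.352, -0.003]
force: [0.5, -0.5, -0.5]
opening: 0.0503
gripper_force: 18.0
```

```bash
python3 rest.py w4.png; python3 -c "
from h import *
go([.492,.335,.05],np.radians(12.9))"
```

```text
net [[326.3, 131.2]]
blue [ 288   92   72   85 5925] [323.52607595 133.50869198]
((492.0799255371094, 335.1368103027344), (72.78598022460938, 61.26419448852539), 12.887112617492676)
[0.43880847 0.32387052 0.15151092] [-3.12085313e+00 -3.52256112e-01 -3.11899385e-03]
shift [0.0543 0.001  0.1014] turn [-0.03 -0.1  -0.02]
```

View pics/w4.png

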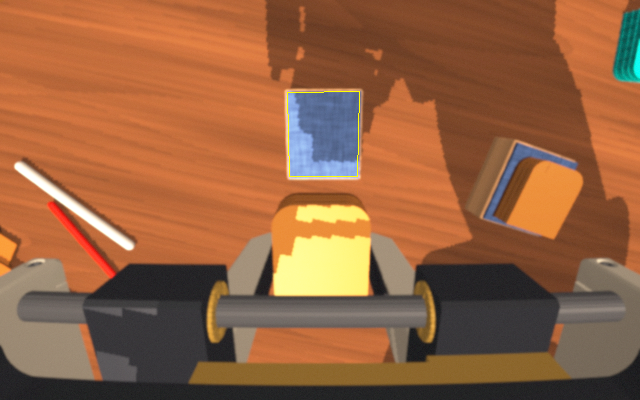

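The closer view agrees to 0.2 mm: the felt spans (288,92)–(360,180) and the heel is square to it.

Call:
carry_out(
  rows=[
    [0.01, 0, 0.003, 0, 0, 0],
    [0.03, 0.0005, 0.012, 0, 0, 0],
    [0.047, 0.0008, 0.03, 0, 0, 0],
    [0.053, 0.0008, 0.052, 0, 0, 0],
    [0.0543, 0.0008, 0.072, 0, 0, 0],
    [0.0543, 0.0008, 0.086, 0, 0, 0],
    [0.0543, 0.0008, 0.095, 0, 0, 0],
    [0.0543, 0.0008, 0.1, 0, 0, 0],
    [0.0543, 0.0008, 0.1, 0, 0, 0],
    [0.0543, 0.0008, 0.1, 0, 0, 0],
  ],
)

```text
t: 9.88
tool_pos: [0.4917, 0.3351, 0.051]
orientation: [-3.121, -0.352, -0.002]
force: [-0.3, 1.0, -0.2]
opening: 0.05
gripper_force: 18.0
```

```bash
python3 -c "
from h import *
for i in range(4):
    st=robot.read_state(); print(st['tool_pos'],st['force']); robot.camera_model('top')
go([.492,.335,.0447],np.radians(12.9),st)
save('s3.png',cv2.resize(robot.read_camera('side')[120:230,200:320],None,fx=5,fy=5))"
```

```text
[0.49170464 0.33507497 0.05096707] [-0.288787    1.01163972 -0.22601203]
[0.49170464 0.33507497 0.05096707] [-0.288787    1.01163972 -0.22601203]
[0.49170464 0.33507497 0.05096707] [-0.288787    1.01163972 -0.22601203]
[0.49170464 0.33507497 0.05096707] [-0.288787    1.01163972 -0.22601203]
shift [0.0003 0.0001 0.0063] turn [-0.02 -0.07 -0.02]
```

View pics/s3.png

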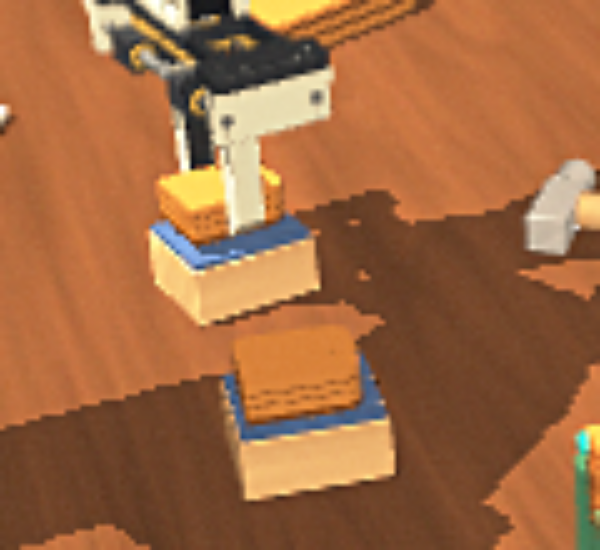

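The side view (cropped) shows the heel just above the empty rest and centred over it. I'll creep down now.

Call:
carry_out(
  rows=[
    [0, 0, 0.002, 0, 0, 0],
    [0, 0, 0.004, 0, 0, 0],
    [0, 0, 0.005, 0, 0, 0],
    [0, 0, 0.005, 0, 0, 0],
    [0, 0, 0.005, 0, 0, 0],
  ],
)

```text
t: 10.55
tool_pos: [0.4913, 0.3347, 0.0452]
orientation: [3.122, 0.352, -0.0]
force: [0.8, 0.3, -0.8]
opening: 0.0499
gripper_force: 18.0
```

Call:
carry_out(
  rows=[
    [0, 0, 0.0005, 0, 0, 0],
    [0, 0, 0.001, 0, 0, 0],
    [0, 0, 0.001, 0, 0, 0],
  ],
)

```text
t: 10.92
tool_pos: [0.4913, 0.3348, 0.0442]
orientation: [-3.122, -0.352, -0.0]
force: [-0.5, 0.5, -1.3]
opening: 0.0499
gripper_force: 18.0
```

Call:
carry_out(
  rows=[
    [0, 0, 0.0004, 0, 0, 0],
    [0, 0, 0.0007, 0, 0, 0],
    [0, 0, 0.0007, 0, 0, 0],
  ],
)

```text
t: 11.3
tool_pos: [0.4913, 0.3348, 0.0441]
orientation: [-3.122, -0.352, -0.0]
force: [-1.9, -2.2, 6.7]
opening: 0.0496
gripper_force: 18.0
```

Call:
carry_out(
  rows=[
    [0, 0, 0.0004, 0, 0, 0],
    [0, 0, 0.0007, 0, 0, 0],
    [0, 0, 0.0007, 0, 0, 0],
  ],
)

```text
t: 11.68
tool_pos: [0.4913, 0.3348, 0.0441]
orientation: [3.122, 0.352, 0.0]
force: [-6.0, -3.7, 11.5]
opening: 0.05
gripper_force: 18.0
```

Call:
carry_out(
  rows=[
    [0, 0, -0.0006, 0, 0, 0],
    [0, 0, -0.0008, 0, 0, 0],
  ],
)

```text
t: 11.92
tool_pos: [0.4914, 0.3348, 0.0442]
orientation: [-3.122, -0.352, -0.001]
force: [-1.4, -0.8, 5.0]
opening: 0.0499
gripper_force: 18.0
```

Call:
carry_out(
  rows=[
    [0, 0, 0, 0, 0, 0],
    [0, 0, 0, 0, 0, 0],
    [0, 0, 0, 0, 0, 0],
    [0, 0, 0, 0, 0, 0],
    [0, 0, 0, 0, 0, 0],
  ],
  jaw=60,
)

```text
t: 12.55
tool_pos: [0.4913, 0.3347, 0.0435]
orientation: [3.122, 0.352, -0.0]
force: [-0.5, 0.3, -0.0]
opening: 0.071
gripper_force: 0.0
```

Call:
carry_out(
  rows=[
    [0, 0, -0.005, 0, 0, 0],
    [0, 0, -0.02, 0, 0, 0],
    [0, 0, -0.05, 0, 0, 0],
    [0, 0, -0.09, 0, 0, 0],
    [-0.02, 0, -0.13, 0, 0, 0],
    [-0.05, 0, -0.16, 0, 0, 0],
    [-0.06, 0, -0.18, 0, 0, 0],
    [-0.06, 0, -0.18, 0, 0, 0],
  ],
)

```text
t: 13.55
tool_pos: [0.4337, 0.3221, 0.2261]
orientation: [-3.12, -0.353, -0.007]
force: [1.0, -0.7, 0.4]
opening: 0.071
gripper_force: 0.0
```

```bash
python3 - <<'E'
from h import *
st=robot.read_state(); C=cam('wrist',st); im=robot.read_camera('wrist').copy()
R=Rn.from_euler('z',12.9,degrees=True).as_matrix()
for a,b,z in ((.038,.032,.04),(.031,.025,.064)):
    W=(R@np.array([[-a,-b,0],[-a,b,0],[a,b,0],[a,-b,0]]).T).T+[.492,.335,z]
    cv2.polylines(im,[proj(C,W).astype(np.int32)],True,(0,0,0),1)
a=cv2.resize(im[40:260,180:480],None,fx=2,fy=2); b=cv2.resize(robot.read_camera('side')[120:280,200:400],(600,480)); b=cv2.resize(b,None,fx=.3,fy=.3)
a[:b.shape[0],:b.shape[1]]=b
save('w5.png',a)
E
```

```text
(no output)
```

View pics/w5.png

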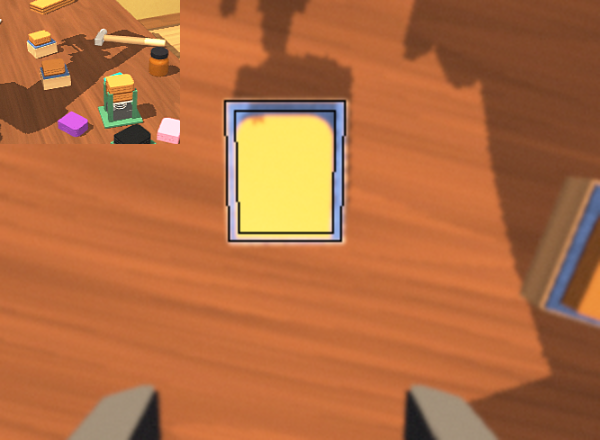

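The wrist view (with a side inset) shows the heel flat and lined up, but about 2 mm short along the rest's x. Its edges are at rows 114–239 against the ideal 110–233. There is plenty of time, so I'll regrasp and nudge it.

Call:
carry_out(
  rows=[
    [0.01, 0, 0.01, 0, 0, 0],
    [0.035, 0, 0.035, 0, 0, 0],
    [0.055, 0, 0.065, 0, 0, 0],
    [0.06, 0, 0.1, 0, 0, 0],
    [0.06, 0, 0.135, 0, 0, 0],
    [0.06, 0, 0.16, 0, 0, 0],
    [0.06, 0, 0.173, 0, 0, 0],
    [0.06, 0, 0.1785, 0, 0, 0],
    [0.06, 0, 0.179, 0, 0, 0],
    [0.06, 0, 0.179, 0, 0, 0],
  ],
)

```text
t: 14.9
tool_pos: [0.4921, 0.3352, 0.0457]
orientation: [-3.121, -0.352, -0.003]
force: [0.6, 0.5, 0.5]
opening: 0.0711
gripper_force: 0.0
```

Call:
carry_out(
  rows=[
    [0, 0, 0, 0, 0, 0],
    [0, 0, 0, 0, 0, 0],
    [0, 0, 0, 0, 0, 0],
    [0, 0, 0, 0, 0, 0],
    [0, 0, 0, 0, 0, 0],
    [0, 0, 0, 0, 0, 0],
  ],
  jaw=255,
  force=12,
)

```text
t: 15.65
tool_pos: [0.4915, 0.3349, 0.045]
orientation: [-3.122, -0.352, -0.001]
force: [-1.5, -0.6, 5.5]
opening: 0.0497
gripper_force: 12.0
```

Call:
carry_out(
  rows=[
    [0, 0, -0.001, 0, 0, 0],
    [0, 0, -0.002, 0, 0, 0],
    [0.001, 0, -0.002, 0, 0, 0],
    [0.0023, 0, -0.002, 0, 0, 0],
    [0.0023, 0, -0.001, 0, 0, 0],
    [0.0023, 0, 0, 0, 0, 0],
    [0.0023, 0, 0, 0, 0, 0],
  ],
)

```text
t: 16.52
tool_pos: [0.4936, 0.3353, 0.045]
orientation: [-3.122, -0.352, -0.0]
force: [-0.9, -0.8, 3.8]
opening: 0.0499
gripper_force: 12.0
```

Contact is at 3.8 N, so the heel is seated. I'll release and retreat.

Call:
carry_out(
  rows=[
    [0, 0, 0, 0, 0, 0],
    [0, 0, 0, 0, 0, 0],
    [0, 0, 0, 0, 0, 0],
    [0, 0, 0, 0, 0, 0],
    [0, 0, 0, 0, 0, 0],
  ],
  jaw=60,
)

```text
t: 17.15
tool_pos: [0.4935, 0.3353, 0.0445]
orientation: [-3.122, -0.352, 0.0]
force: [0.3, -0.1, 0.6]
opening: 0.0708
gripper_force: 0.0
```

Call:
carry_out(
  rows=[
    [0, 0, -0.005, 0, 0, 0],
    [0, 0, -0.02, 0, 0, 0],
    [0, 0, -0.05, 0, 0, 0],
    [0, 0, -0.09, 0, 0, 0],
    [-0.02, 0, -0.13, 0, 0, 0],
    [-0.05, 0, -0.16, 0, 0, 0],
    [-0.06, 0, -0.18, 0, 0, 0],
    [-0.06, 0, -0.18, 0, 0, 0],
    [-0.06, 0, -0.18, 0, 0, 0],
  ],
)

```text
t: 18.27
tool_pos: [0.4352, 0.3217, 0.2234]
orientation: [3.121, 0.352, -0.001]
force: [0.5, -0.6, -0.4]
opening: 0.071
gripper_force: 0.0
```

```bash
python3 - <<'E'
from h import *
st=robot.read_state(); C=cam('wrist',st); im=robot.read_camera('wrist').copy()
R=Rn.from_euler('z',12.9,degrees=True).as_matrix()
for a,b,z in ((.038,.032,.04),(.031,.025,.064)):
    W=(R@np.array([[-a,-b,0],[-a,b,0],[a,b,0],[a,-b,0]]).T).T+[.492,.335,z]
    cv2.polylines(im,[proj(C,W).astype(np.int32)],True,(0,0,0),1)
a=cv2.resize(im[40:260,180:480],None,fx=2,fy=2); b=cv2.resize(robot.read_camera('side')[120:280,200:400],(200,160))
a[280:,:200]=b
save('w6.png',a)
E
```

```text
(no output)
```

View pics/w6.png

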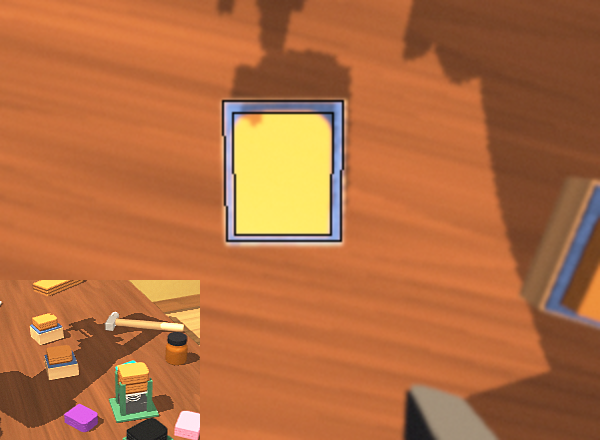

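The heel now fills the ideal outline at rows 112–236. It lies flat and centred, and the mate and dispenser are unchanged.

```bash
python3 -c "
from plant import robot
print(robot.close_job())"
```

```text
the job is handed in; nothing more can be done
None
```

The top tan heel now lies flat, centred and lined up on the empty blue rest; the next block rose in the dispenser, the mate was not touched, and I handed the job in at about 18 s.

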